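# Click the line selector round to the green-capped line and confirm

### The job

On the test bench's selector pod, flick the teeth of the wheel with a fingertip, turning it counter-clockwise as seen from above, until the white tooth points at the green cap, and take the finger off so that the wheel rests in its click. Then press the blue button down to confirm (not before the wheel is set) and let it spring back. Leave the wheel so set, pick nothing up, and leave the loose parts where they are.

Things in the scene. Friction and masses are not known exactly. Their poses are not given: they have to be found in the camera images.
- pod: line selector pod, a grey box 150 mm (its x) by 290 mm (its y) by 55 mm high with a dark flat deck on top, fixed to the table; origin at the centre of its underside, x points to its far side (away from the robot), y to the left, z up. Its place and yaw vary.
- wheel_hub (a point): point on the upright axis of the selector wheel, level with its tooth tops: 28 mm above the deck, 83 mm above the table. The wheel lies flat on the pod: a blue disc of radius 46 mm, upper face 14 mm above the deck, with a steel hub of radius 16 mm as high as the teeth and eight upright teeth round its edge, 45 degrees apart, seven orange and one white. The pod's front edge is 50 mm from the axis.
- white_aim (a point): point 78 mm from the wheel's axis straight out in line with the white tooth, level with the tooth tops; it turns with the wheel. Every tooth is a radial rib 7 mm thick, 40 to 58 mm from the axis, 4 to 28 mm above the deck, with nothing between neighbours but the disc. At rest, teeth stand 22.5, 67.5, 112.5 ... degrees from the pod's x axis.
- selector (a joint): turn of the selector wheel in rad, 0 at the start, growing counter-clockwise as seen from above. It has no stops and clicks into a rest position every 0.785 rad (45 degrees); left alone it settles in the nearest one. Pushing a tooth over the crest between two clicks takes about 2 N.
- green_cap: green cap on a short steel stub fixed to the deck, 16 mm in diameter (foot 20 mm), 22 mm high; origin at its foot, 78 mm from the wheel's axis. It marks the line to test and stands 1, 2, 3 or 4 clicks counter-clockwise from the white tooth's first position; black caps of the same shape stand at the other three places.
- go_top (a point): centre of the top of the blue push button (28 mm in diameter, in a black housing) at the right end of the pod's deck; it is pressed straight down
- go (a joint): travel of the blue button in m: 0 released, 0.006 fully down (about 5 N); it springs back
- brass_union: brass union 26 mm high, 24 mm wide, standing loose on the deck behind the button; origin at its foot; leave it alone
- steel_collar: steel collar 26 mm in diameter, 12 mm high, loose on the deck behind the button; origin at its underside; leave it alone
- wrench: wrench 170 mm long lying on the table to the right of the pod; a loose part lying about; leave it where it is
- oil_bottle: amber bottle 52 mm in diameter, 130 mm high, to the left of the pod, origin at its foot; a loose part lying about; leave it where it is
- coupling: steel quick coupling 34 mm in diameter, 60 mm high, standing to the left of the pod, origin at its foot; a loose part lying about; leave it where it is
- parts_cup: small blue bowl 64 mm wide, 45 mm high, beyond the pod, origin at its foot; a loose part lying about; leave it where it is
- seal: black rubber seal ring 44 mm in diameter, 7 mm high, on the table in front of the pod; a loose part lying about; leave it where it is

How it is judged:
By the outcome, as a careful person would: the job done as asked, in the order asked, and still so for the second after the job is handed in, with the robot touching nothing.
It also fails if it takes over 54 s, if anything falls off the work surface, if the arm or the gripper's body presses on something with over 40 N, if the wrist force passes 120 N, or if a joint passes its speed limit or range.

### The arm

A 7-joint arm with a two-finger parallel gripper is mounted at the origin on the work surface. World frame = base frame: x ahead of the robot, y to its left, z up, the work surface at z = 0. Lengths are in m, angles in rad, forces in N, time in s.
With the tool pointing down it reaches from about 0.425 to 1.025 m from the base axis. Payload 9.4 kg.
Tool frame: the origin (TCP) lies at the very end of the fingers, on their centre line; the grasp point (between the pads) lies 19 mm behind it; z points along the fingers, y is the direction in which the jaws open and shut (so a half turn about z gives the same grasp; the last joint's range is limited). The gripper opens to 93 mm and grips with 3 to 60 N. Pads are 15 mm wide; open, the fingers measure 128 mm over their backs; the gripper's body (75 mm by 188 mm) begins 65 mm behind the grasp point.
Start: joints at [1.125, 0.599, -0.003, 1.599, 0.002, 0.943, -0.08], TCP at [0.261, -0.676, 0.219] pointing down, gripper open.
Joint ranges: [-2.57, 2.57], [-0.35, 1.97], [-1.29, 1.29], [0.11, 2.56], [-1.05, 4.19], [0.11, 1.86], [-2.63, 2.63]. Speed limits (rad/s): [2.22, 2.22, 3.01, 3.01, 3.14, 3.14, 3.14].

### API

Orientations are given as [roll, pitch, yaw] about the fixed x, y, z axes, in that order (R = Rz(yaw) Ry(pitch) Rx(roll)).
In Python, from station import env gives the robot as it stands. Calls block until the motion is done:
- env.reach(position, orientation): joint-space move of the TCP to a pose.
- env.move_l(position, rate=0.15, orientation=None): straight line of the TCP; orientation=None keeps the orientation; rate is the mean speed in m/s.
- env.set_joints(angles): joint-space move.
- env.ungrasp() and env.close_gripper(f_grip=None): open the fingers fully, or close them until they stop; f_grip is the grip in N (None keeps the last).
- env.pause(seconds).
- env.inverse_kinematics(position, orientation): joint angles nearest the present ones, or None.
- env.get_state(): the state.
- env.capture(name): name is "scene" or "top" or "wrist"; returns the picture (480x640x3 uint8, red, green, blue); there is no depth.
- env.camera_params(name): a dict with "fx", "fy", "cx", "cy" (pixels), "extrinsics" (4x4, takes a point from world to camera coordinates); the wrist camera has in their place "hand_eye" (4x4, takes a point from camera to tool coordinates, whose origin is the TCP and whose axes are the flange's). Camera axes: x right, y down, z forward; pixel columns grow to the right and rows downward; lengths in m; the calibration is good to about 2 mm. A picture is of the moment at which its call begins: read the wrist's pose just before it. camera_params takes no time and is no camera call.
A pose or a line that the arm cannot do raises env.MotionError and nothing moves.
- env.close_job(): hands the job in, once; it reports no verdict.
Trained networks look in the newest picture that a camera, given by its name, has taken for a name from the list of things; names that differ only in an ending like _2 or _b are one class to them, and where a whole thing is asked for, a point or a joint stands for the part that bears it (a point fixed in the world has none). Each returns a list of dicts, best first, with "conf" (0 to 1); they miss things now and then, are a little off and sometimes report something else, mostly with a low value. They report only what shows in the picture. A call takes as long as a camera call.
- env.silhouettes(camera, target): "mask" (480x640 bool, what is visible of it) and "point" ([row, column] in pixels, amid what is visible of it).
The state is a dict: "clock": time; "joint_positions": joint angles; "joint_velocities": joint speeds; "effort": joint torques, N m; "tool_pos": TCP position; "tool_rot": TCP orientation; "force": force on the tool from outside, world axes, zero at the start; "torque": the same for the moment, N m; "gripper_width": finger opening in m.
Only numpy, scipy, OpenCV 4.12 (cv2) and the standard library are available. Lean on these libraries where they do the work, as an engineer would, in place of code of your own. Each camera call takes 0.05 s, during which the arm holds its last target.

## Working session

There is one attempt and no reset: what is moved stays moved. The work goes in short steps, each a Python script; the robot and the scene stay as the last script left them, time stands still between calls to the robot, and variables do not carry over. Pictures are saved under pics/ and viewed, and the job is handed in when it is done.

```bash
mkdir -p pics; ls
python3 - <<'E'
from station import env
import cv2,numpy as np
for n in ("scene","top"):
    im=env.capture(n); cv2.imwrite(f"pics/{n}0.png",im[:,:,::-1])
    p=env.camera_params(n); print(n,p)
print(env.camera_params("wrist")); s=env.get_state(); print(s["clock"],s["tool_pos"],s["tool_rot"],s["gripper_width"])
E
```

```text
pics
scene {'fx': 524.2100924768724, 'fy': 524.2100924768724, 'cx': 311.1346485430882, 'cy': 246.5102012951402, 'extrinsics': array([[-0.48996879,  0.87167938,  0.01027809,  0.26354101],
       [ 0.7279393 ,  0.41560284, -0.54532436, -0.41227763],
       [-0.4796196 , -0.25971009, -0.8381621 ,  1.29679912],
       [ 0.        ,  0.        ,  0.        ,  1.        ]])}
top {'fx': 610.0678009765467, 'fy': 610.0678009765467, 'cx': 326.0577778682471, 'cy': 234.3229790104415, 'extrinsics': array([[ 0.02289254, -0.99958281, -0.01761054,  0.04187011],
       [-0.98512657, -0.01955384, -0.17071408,  0.60421227],
       [ 0.1702985 ,  0.02125669, -0.98516322,  1.0379075 ],
       [ 0.        ,  0.        ,  0.        ,  1.        ]])}
{'fx': 335.3786414711606, 'fy': 335.3786414711606, 'cx': 323.57916564920146, 'cy': 239.11878479067246, 'hand_eye': array([[-1.95794401e-03, -9.61776917e-01, -2.73827187e-01,
         7.68768406e-02],
       [ 9.99997771e-01, -1.66670823e-03, -1.29621221e-03,
        -1.22106335e-03],
       [ 7.90276952e-04, -2.73829115e-01,  9.61778036e-01,
        -1.67097720e-01],
       [ 0.00000000e+00,  0.00000000e+00,  0.00000000e+00,
         1.00000000e+00]])}
0.1 [ 0.26116865 -0.67586728  0.21785704] [-3.14020484e+00  1.38661948e-04  3.68822433e-01] 0.09295028916158761
```

View pics/top0.png

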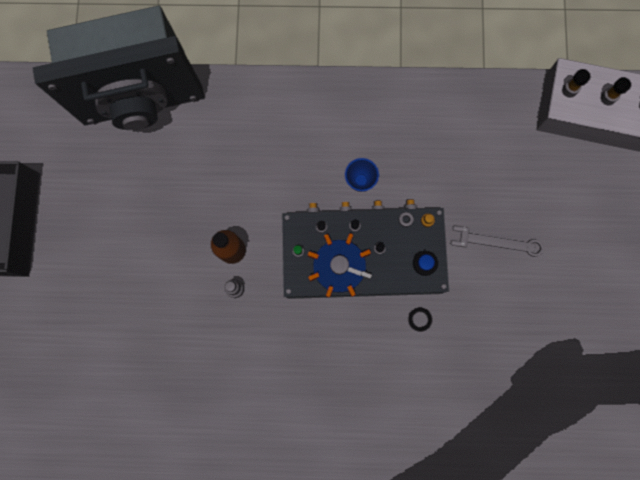

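View pics/scene0.png

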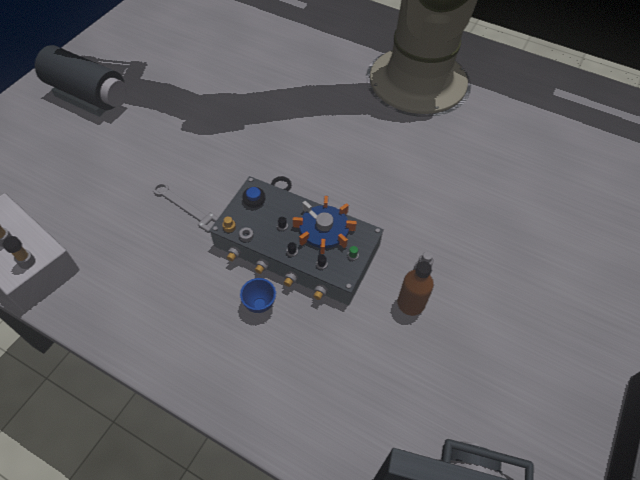

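The white tooth (365,273) points right and towards the robot. The green cap (298,250) is to the left of the hub (340,265), past three black caps, so that makes 4 clicks. Next I'll measure the poses.

```bash
cat > h.py <<'E'
from station import env
import numpy as np,cv2
def ray(n,px):
    p=env.camera_params(n);E=p["extrinsics"];R=E[:3,:3];t=E[:3,3]
    d=R.T@np.array([(px[0]-p["cx"])/p["fx"],(px[1]-p["cy"])/p["fy"],1]);return -R.T@t,d
def onz(n,px,z):
    o,d=ray(n,px);return o+d*(z-o[2])/d[2]
def proj(n,P):
    p=env.camera_params(n);c=p["extrinsics"]@np.r_[P,1];return np.array([p["fx"]*c[0]/c[2]+p["cx"],p["fy"]*c[1]/c[2]+p["cy"]])
E
python3 - <<'E'
from h import *
for n in ("top","scene"):
    im=cv2.imread(f"pics/{n}0.png")
    c=im[190:310,270:460] if n=="top" else im[165:305,195:390]
    cv2.imwrite(f"pics/{n}0z.png",cv2.resize(c,None,fx=4,fy=4,interpolation=cv2.INTER_CUBIC))
for t,z in (("wheel_hub",.083),("go_top",.08),("green_cap",.07),("pod",.05),("white_aim",.083)):
    for n in ("top","scene"):
        r=env.silhouettes(n,t)
        for q in r[:2]:
            m=q["mask"];ys,xs=np.nonzero(m);print(t,n,round(q["conf"],2),q["point"],m.sum(),(xs.min(),xs.max(),ys.min(),ys.max()),onz(n,(q["point"][1],q["point"][0]),z).round(4))
E
```

```text
wheel_hub top 0.84 [265.8, 340.6] 2486 (np.int64(309), np.int64(370), np.int64(234), np.int64(297)) [0.5434 0.0278 0.083 ]
wheel_hub scene 0.62 [224.2, 326.1] 2143 (np.int64(294), np.int64(355), np.int64(198), np.int64(252)) [0.5513 0.0378 0.083 ]
go_top top 0.64 [322.3, 413.2] 248 (np.int64(409), np.int64(431), np.int64(309), np.int64(331)) [ 0.4501 -0.0969  0.08  ]
go_top top 0.59 [260.7, 421.9] 190 (np.int64(419), np.int64(434), np.int64(255), np.int64(269)) [ 0.5556 -0.112   0.08  ]
go_top scene 0.58 [193.0, 255.4] 166 (np.int64(246), np.int64(260), np.int64(187), np.int64(200)) [ 0.5521 -0.1143  0.08  ]
green_cap top 0.51 [248.8, 298.2] 109 (np.int64(293), np.int64(304), np.int64(246), np.int64(257)) [0.5734 0.1026 0.07  ]
green_cap scene 0.58 [254.1, 350.1] 117 (np.int64(348), np.int64(358), np.int64(246), np.int64(259)) [0.5791 0.102  0.07  ]
green_cap scene 0.47 [194.2, 255.5] 166 (np.int64(246), np.int64(260), np.int64(187), np.int64(200)) [ 0.548  -0.1176  0.07  ]
pod top 0.78 [252.5, 364.0] 13559 (np.int64(283), np.int64(448), np.int64(200), np.int64(298)) [ 0.5721 -0.0134  0.05  ]
pod scene 0.87 [235.9, 301.0] 11971 (np.int64(210), np.int64(383), np.int64(176), np.int64(304)) [ 5.768e-01 -4.000e-04  5.000e-02]
white_aim top 0.82 [266.9, 340.0] 2490 (np.int64(308), np.int64(371), np.int64(234), np.int64(297)) [0.5415 0.0288 0.083 ]
white_aim scene 0.6 [224.8, 325.3] 2002 (np.int64(294), np.int64(355), np.int64(200), np.int64(252)) [0.5532 0.0371 0.083 ]
```

View pics/top0z.png

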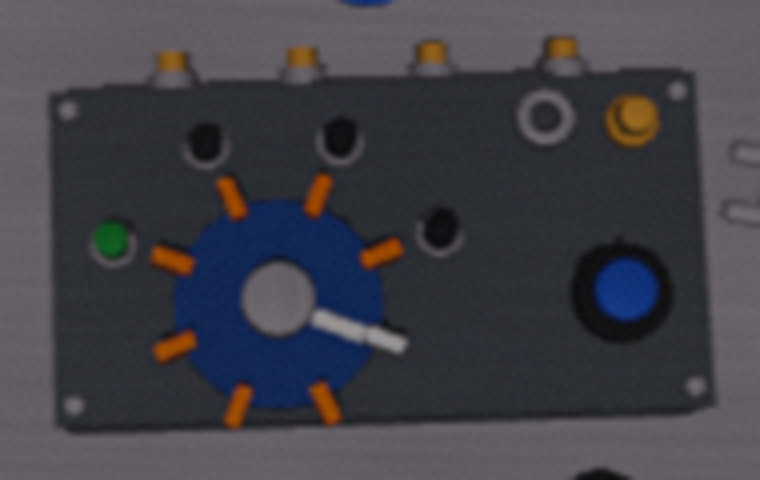

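View pics/scene0z.png

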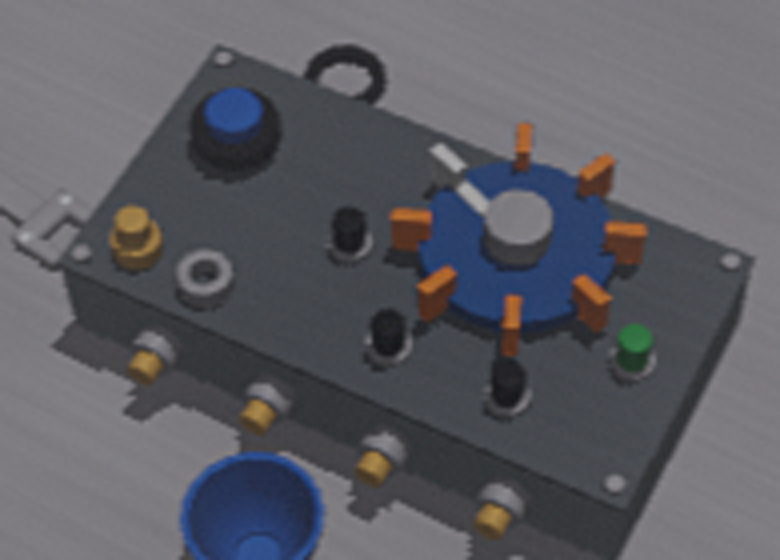

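```bash
cat >> h.py <<'E'
def tri(pt,ps):
    A=np.zeros((3,3));b=np.zeros(3)
    for n,px in (("top",pt),("scene",ps)):
        o,d=ray(n,px);d=d/np.linalg.norm(d);M=np.eye(3)-np.outer(d,d);A+=M;b+=M@o
    return np.linalg.solve(A,b)
E
python3 - <<'E'
from h import *
T=lambda x,y:(x/4+270-.375,y/4+190-.375); S=lambda x,y:(x/4+195-.375,y/4+165-.375)
print("hub",tri(T(278,299),S(519,212)),onz("top",T(278,299),.083),onz("scene",S(519,212),.083))
print("btn",tri(T(627,291),S(235,110)),[onz("top",T(627,291),z) for z in (.07,.08,.09)])
cs=[onz("top",T(*c),.055)[:2] for c in ((52,92),(693,70),(715,405),(58,430))]
sc=[onz("scene",S(*c),.055)[:2] for c in ((66,265),(755,260),(220,45))]
print(np.round(cs,4),np.round(sc,4))
FL,FR,NR,NL=cs
print("yaw",np.arctan2(*(-(FL-FR)*[1,-1])[[0,1]]),"front",np.arctan2(-(NL-NR)[0],(NL-NR)[1]),"back",np.arctan2(-(FL-FR)[0],(FL-FR)[1]),"sides",[np.arctan2(*(a-b)[::-1]) for a,b in((FL,NL),(FR,NR))])
a=sc[1]-sc[2];print("scene front yaw",np.arctan2(-a[0],a[1]),np.linalg.norm(a));a=sc[0]-sc[2];print(np.arctan2(a[1],a[0]),np.linalg.norm(a))
E
```

```text
hub [0.54490539 0.030447   0.09070906] [0.54585614 0.03043238 0.083     ] [0.53982544 0.02796631 0.083     ]
btn [ 0.55252619 -0.11916475  0.08027316] [array([ 0.55409818, -0.12115133,  0.07      ]), array([ 0.55280524, -0.11970531,  0.08      ]), array([ 0.5515123, -0.1182593,  0.09     ])]
[[ 0.6407  0.1336]
 [ 0.6563 -0.1533]
 [ 0.5066 -0.1614]
 [ 0.4895  0.1257]] [[ 0.653  -0.1496]
 [ 0.4909  0.1282]
 [ 0.5048 -0.1606]]
yaw 0.05420054113180534 front 0.05957178527688385 back 0.05420054113180534 sides [np.float64(0.052467303569850104), np.float64(0.05429412000326137)]
scene front yaw 0.048163710212756464 0.28913095109468223
0.0738320061508759 0.1485554552430389
```

```bash
cat >> h.py <<'E'
YAW=.055; HUB=np.array([.5445,.0297]); BTN=np.array([.5527,-.119])
c,s=np.cos(YAW),np.sin(YAW); RP=np.array([[c,-s],[s,c]])
def P(x,y,z): return list(HUB+RP@[x,y])+[z]
E
python3 - <<'E'
from h import *
for yw in (np.pi/2+YAW,-np.pi/2+YAW):
    for q in (P(-.06,.04,.12),P(-.06,.04,.073),P(-.06,-.004,.073),list(BTN)+[.12]):
        r=env.inverse_kinematics(q,[np.pi,0,yw]);print(yw, None if r is None else np.round(r,2))
E
```

```text
1.6257963267948965 [-0.    0.49 -0.35  2.21  0.35  0.49 -0.57]
1.6257963267948965 [-0.09  0.57 -0.23  2.25  0.35  0.36 -0.56]
1.6257963267948965 [ 0.    0.57 -0.24  2.25  0.37  0.36 -0.49]
1.6257963267948965 [ 0.35  0.56 -0.35  2.04  0.33  0.59 -0.17]
-1.5157963267948966 [ 0.48  0.71 -1.1   2.18  0.91  0.83  1.97]
-1.5157963267948966 [ 0.46  0.82 -1.11  2.22  1.08  0.83  1.82]
-1.5157963267948966 [-0.44  0.6   0.4   2.28 -0.65  0.37 -2.57]
-1.5157963267948966 [-0.2   0.59  0.47  2.08 -0.47  0.58 -2.49]
```

Run:
```python
from h import *
env.close_gripper()
env.reach(P(-.02,-.06,.19),[np.pi,0,np.pi/2+YAW])
s=env.get_state(); im=env.capture("wrist"); print(s["clock"],s["tool_pos"],s["tool_rot"],s["gripper_width"])
cv2.imwrite("pics/w1.png",im[:,:,::-1]); np.savez("w1.npz",p=s["tool_pos"],r=s["tool_rot"])
```

```text
4.525 [ 0.52797085 -0.03236423  0.18993669] [-3.14155013e+00  3.21508150e-04  1.62390094e+00] 0.00036108174188999786
```

View pics/w1.png

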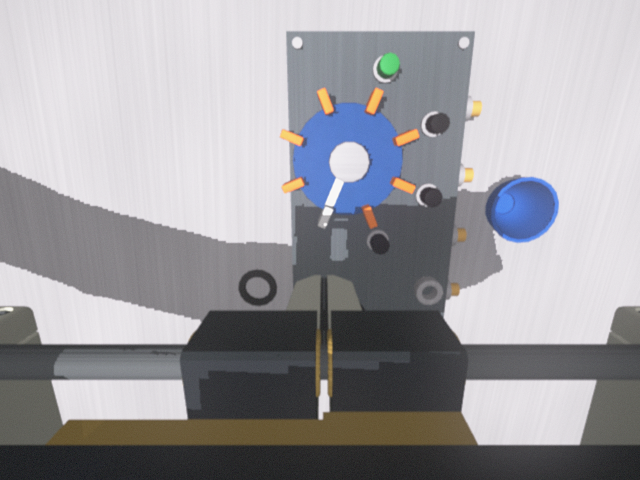

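Wrist view: hub at (349,161), white tooth pointing to (325,222), green cap at (389,64). I'll check the hub position, then do the first flick.

```bash
cat >> h.py <<'E'
from scipy.spatial.transform import Rotation as Ro
def wz(pos,rot,px,z):
    p=env.camera_params("wrist");H=p["hand_eye"];R=Ro.from_euler("xyz",rot).as_matrix()
    d=R@H[:3,:3]@np.array([(px[0]-p["cx"])/p["fx"],(px[1]-p["cy"])/p["fy"],1]);o=np.array(pos)+R@H[:3,3]
    return o+d*(z-o[2])/d[2]
def top(name):
    im=env.capture("top");cv2.imwrite(f"pics/{name}.png",cv2.resize(im[190:310,270:460,::-1],None,fx=4,fy=4,interpolation=cv2.INTER_CUBIC))
E
python3 - <<'E'
from h import *
d=np.load("w1.npz");h=wz(d["p"],d["r"],(349,161),.083);g=wz(d["p"],d["r"],(390,64),.077)
print(h,g,RP.T@(g-h)[:2],np.degrees(np.arctan2(*(RP.T@(g-h)[:2])[::-1])))
o=[np.pi,0,np.pi/2+YAW]
env.reach(P(-.062,.041,.115),o)
env.move_l(P(-.062,.041,.074),rate=.12); f0=env.get_state()["force"]
env.move_l(P(-.062,-.004,.074),rate=.1)
s=env.get_state();print(f0,s["force"],s["tool_pos"],s["clock"])
top("f1a")
env.move_l(P(-.062,-.004,.10),rate=.12); top("f1b"); print(env.get_state()["clock"])
E
```

```text
[0.54503849 0.03295898 0.083     ] [0.57130991 0.10558868 0.077     ] [0.03022432 0.07107567] 66.9627945231237
[ 0.02839928  0.23201453 -1.08458513] [0.74514396 1.29118668 0.30370595] [0.48316633 0.02231157 0.07438142] 6.2583
6.725
```

View pics/f1b.png

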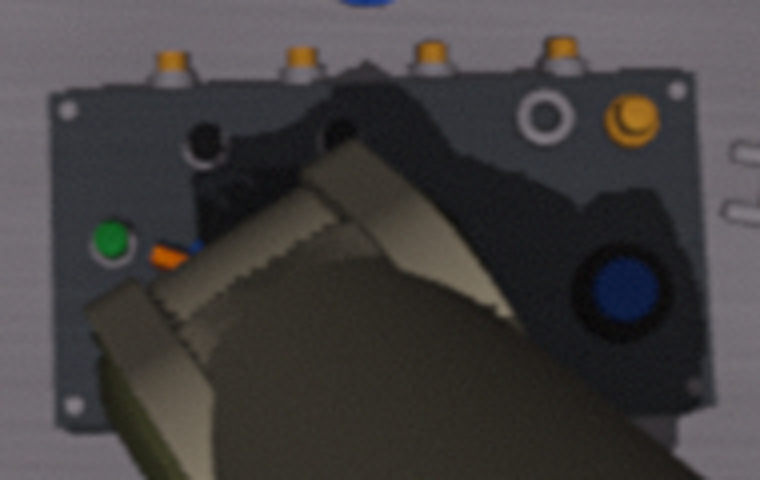

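The arm hides the wheel from the top camera. I'll check with the scene and wrist cameras.

```bash
cat >> h.py <<'E'
def duo(name):
    a=env.capture("scene")[165:305,195:390,::-1];b=env.capture("wrist")[:,:,::-1]
    a=cv2.resize(a,(400,287),interpolation=cv2.INTER_CUBIC);b=cv2.resize(b,(400,300))
    o=np.zeros((300,800,3),np.uint8);o[:287,:400]=a;o[:,400:]=b;cv2.imwrite(f"pics/{name}.png",o)
E
python3 - <<'E'
from h import *
duo("d1"); print(env.get_state()["tool_pos"])
E
```

```text
[0.48251078 0.02242258 0.09943406]
```

View pics/d1.png

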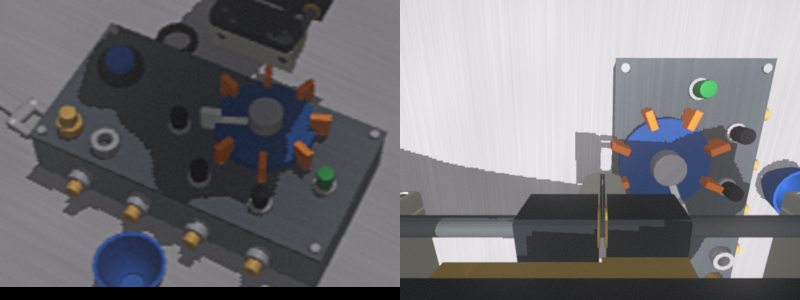

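The scene view shows the white tooth now at the first black cap, so that was exactly one click. I'll repeat, with a check after each flick.

```bash
cat > fl.py <<'E'
from h import *
import sys
env.move_l(P(-.062,.041,.10),rate=.15)
env.move_l(P(-.062,.041,.074),rate=.12)
env.move_l(P(-.062,-.004,.074),rate=.1)
print(env.get_state()["force"])
env.move_l(P(-.062,-.004,.10),rate=.12); duo(sys.argv[1]); print(env.get_state()["clock"])
E
python3 fl.py d2
```

```text
[-0.30182705 -0.76630093 -0.34910205]
8.7083
```

View pics/d2.png

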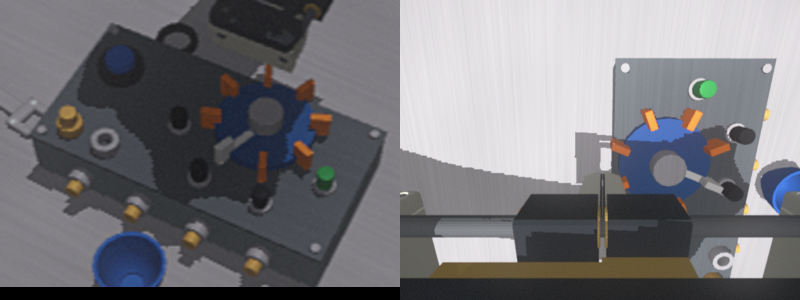

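The white tooth is at the second black cap, so two more flicks to go.

```bash
python3 fl.py d3
```

```text
[ 0.27815355 -0.02607056  0.7381174 ]
10.5917
```

View pics/d3.png

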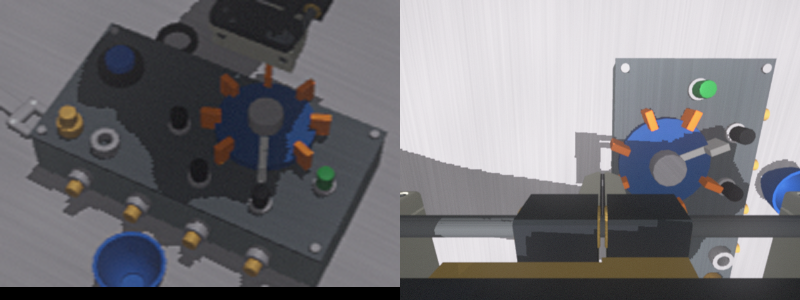

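The white tooth is at the third black cap, one flick from green.

```bash
python3 fl.py d4
```

```text
[ 0.41713665 -0.40229966 -0.43953141]
12.475
```

View pics/d4.png

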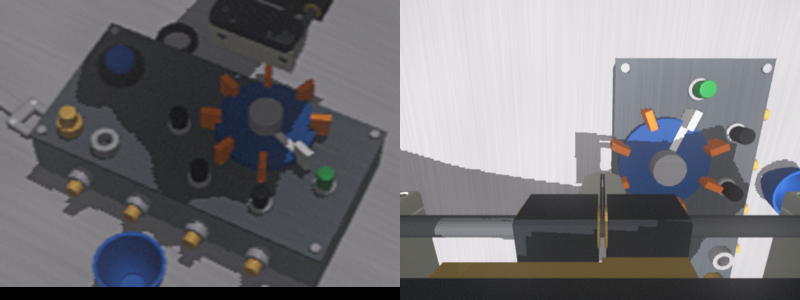

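The white tooth lines up with the green cap. Next I'll look at the button up close.

Run:
```python
from h import *
o=[np.pi,0,np.pi/2+YAW]
env.move_l(P(-.062,-.004,.16),rate=.2)
env.reach([BTN[0]-.04,BTN[1]-.09,.16],o)
s=env.get_state(); im=env.capture("wrist"); print(s["clock"],s["tool_pos"],s["tool_rot"])
cv2.imwrite("pics/w2.png",im[:,:,::-1]); np.savez("w2.npz",p=s["tool_pos"],r=s["tool_rot"])
sc=env.capture("scene")[165:305,195:390,::-1];cv2.imwrite("pics/s2.png",cv2.resize(sc,None,fx=4,fy=4,interpolation=cv2.INTER_CUBIC))
```

```text
13.85 [ 0.51266496 -0.20722291  0.15943371] [-3.14094926e+00 -1.33650055e-03  1.62736072e+00]
```

View pics/w2.png

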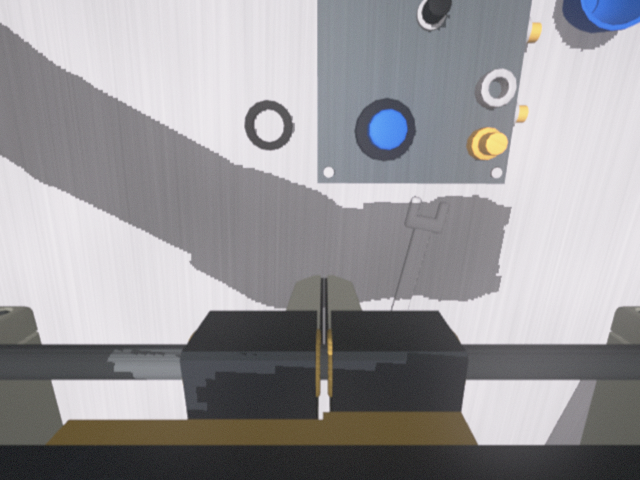

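View pics/s2.png

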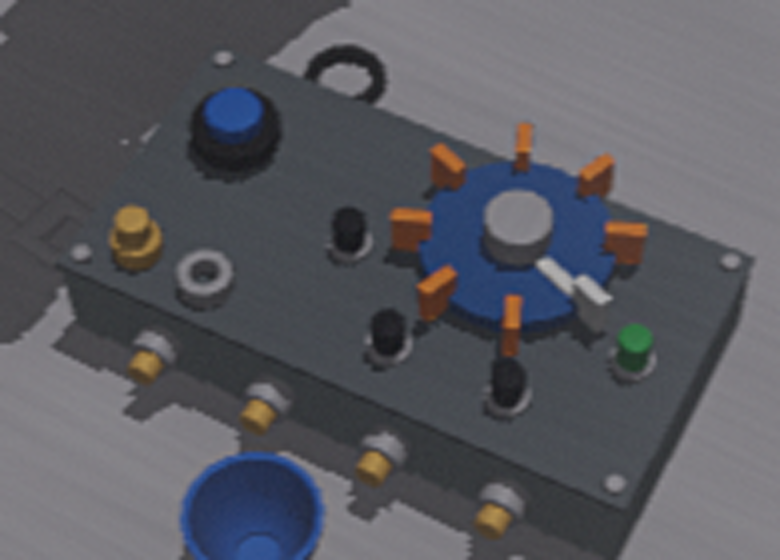

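Run:
```python
from h import *
d=np.load("w2.npz");b=wz(d["p"],d["r"],(388,129),.080);print(b)
B=(b[:2]+BTN)/2;print(B)
env.reach([*B,.105],[np.pi,0,np.pi/2+YAW])
env.move_l([*B,.086],rate=.1); f0=env.get_state()["force"]
for z in np.arange(.084,.066,-.001):
    env.move_l([*B,z],rate=.04);s=env.get_state();print(round(z,4),s["tool_pos"][2].round(4),(s["force"]-f0).round(2))
    if (s["force"]-f0)[2]>9: break
print(s["clock"])
```

```text
[ 0.55294226 -0.11724181  0.08      ]
[ 0.55282113 -0.11812091]
0.084 0.0844 [-0.43 -1.17  0.16]
0.083 0.0831 [-0.01 -0.86 -1.  ]
0.082 0.0819 [ 0.6  -1.02  0.77]
0.081 0.081 [-0.13 -0.23  2.18]
0.08 0.08 [-0.67 -0.52  2.06]
0.079 0.079 [ 0.17 -0.79  2.69]
0.078 0.078 [-0.6  -1.02  3.41]
0.077 0.077 [-0.64 -0.5   5.16]
0.076 0.076 [ 0.14 -0.52  5.5 ]
0.075 0.0753 [-0.96  0.23  8.73]
0.074 0.0751 [-3.95 -0.12 18.51]
17.5667
```

Contact came at about 0.0815 and a hard stop at 0.0752, which is the full 6 mm travel. Now I'll release the button, back off and check.

Run:
```python
from h import *
p=env.get_state()["tool_pos"]
env.move_l([p[0],p[1],.15],rate=.12)
env.reach([.50,-.25,.22],[np.pi,0,np.pi/2+YAW])
env.pause(.5)
a=env.capture("scene")[165:305,195:390,::-1];b=env.capture("top")[190:310,270:460,::-1]
o=np.zeros((290,800,3),np.uint8);o[:287,:400]=cv2.resize(a,(400,287),interpolation=cv2.INTER_CUBIC);o[:253,400:]=cv2.resize(b,(400,253),interpolation=cv2.INTER_CUBIC)
cv2.imwrite("pics/end.png",o);cv2.imwrite("pics/endtop.png",env.capture("top")[:,:,::-1]);s=env.get_state();print(s["clock"],s["force"])
```

```text
19.675 [ 0.21660772  0.19454566 -0.07915296]
```

View pics/end.png

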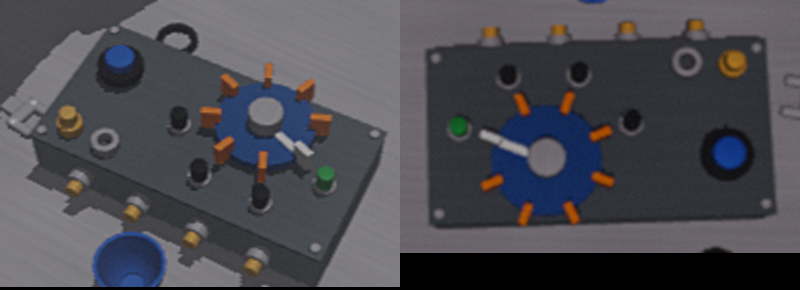

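View pics/endtop.png

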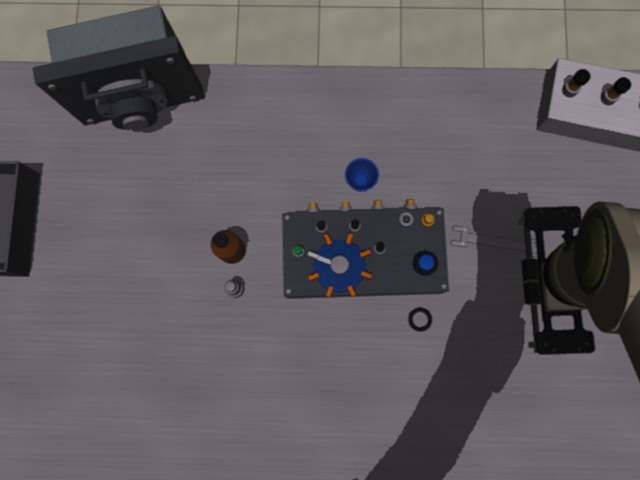

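The white tooth at (318,257) points at the green cap at (298,250). The button is back up, and the loose parts that show are where they started. I'll hand it in.

```bash
python3 -c "
from station import env
env.close_job()"
```

```text
the job is handed in; nothing more can be done
```

The wheel is set with the white tooth pointing at the green cap, and I confirmed it with the blue button. The job was handed in at about 20 s of the 54 s.

- **Wheel:** I made four one-click counter-clockwise flicks with the closed fingertips, and pictures after each one showed the wheel had moved exactly one click. The final top and scene pictures show it resting in its click, in line with the green cap.
- **Button:** I pressed it only after the wheel was set. Contact came at about 81.5 mm above the table and a hard stop at about 75.2 mm, which is its full 6 mm travel. I stopped at about 18 N. The last pictures show it sprung back up.
- **Loose parts:** All the parts that show are where they started. The arm hid the far end of the wrench in the last picture, but its jaw end has not moved and nothing came near it.
- **Measurement disagreement:** The camera estimates of the hub position differed by about 5 mm, so I used a value between them, close to the one from the pod's front edge. It had no visible effect.

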